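# Tip a printing block out of its case and lay it on the proofing board

## Task

Open the lid of the wooden block case all the way to its stop and leave it open, then press the yellow-dotted end of the red printing block fully down so that its other end tips up, take it by the raised end, lift it out and lay it face up on the white proofing board, wholly inside the green outline, with its yellow-dotted end towards the steel stop bar. Set it down gently without dropping it, leave the blue block lying flush in its bay, and do not disturb the jars and bottle standing round about.

Things in the scene. Friction and masses are not known exactly. Their poses are not given: they have to be found in the camera images.
- case: Brown wooden block case, fixed, 138 (x) x 135 (y) x 46 mm high, origin at the centre of its underside. Two bays centred at x = -34 and +34 mm, each a pocket 54 (x) x 117 (y) mm holding one printing block whose top lies 1 mm below the case's top. Under each block is a stiff rocker that stays where it is left. The lid is hinged along the +y side.
- lid (a joint): Angle of the case's lid: 0 shut, grows as it opens up and over towards the case's +y side, stop at 2.2 rad; it may start a little ajar. The hinge is stiff (about 0.14 N m) and the lid stays where it is left. The lid is a panel 138 x 135 x 7 mm.
- lid_hinge (a point): Middle of the lid's hinge line: in the case's frame at (0, +67.5, +47) mm; the line runs along the case's x axis.
- lid_grip (a point): Grip point on the lid's black tongue, which sticks out 44 mm beyond the lid's free edge (16 mm wide along the case's x axis, 12 mm thick): 30 mm beyond the free edge, 165 mm from the hinge line (and 6.5 mm above it when shut). Pinched across its 16 mm width it can turn between the fingers as the lid swings.
- rocker_near (a joint): Tilt of the rocker (pan 44 x 104 x 4 mm, axle along x across the bay's middle, 31 mm above the table) in the bay at x = -34 mm: 0 level, up to its stop at 0.40 rad as the block's +y (yellow-dotted) end is pressed down, some 3 N at the dot (0.10 N m); the block's other end then stands up out of the case.
- rocker_far (a joint): The same for the bay at x = +34 mm.
- block_red: Loose printing block with red face and white star lines, 48 (x) x 110 (y) x 12 mm, about 0.06 to 0.13 kg; origin at the centre of its underside, z up out of the face; its +y end carries the yellow dot. It starts lying flush in one of the two bays (either one), yellow dot at the case's hinge side.
- red_dot (a point): Centre of the yellow dot on the red block's face: 42 mm from the block's centre along +y, 12 mm above its underside. Press here.
- red_corner0 (a point): Corner of the red block's underside at (-24, -55, 0) mm in its frame.
- red_corner1 (a point): Corner of the red block's underside at (24, -55, 0) mm.
- red_corner2 (a point): Corner of the red block's underside at (24, 55, 0) mm (yellow-dotted end).
- red_corner3 (a point): Corner of the red block's underside at (-24, 55, 0) mm (yellow-dotted end).
- block_blue: The other printing block, blue face with white stripes, same size, in the other bay; stays there. Origin at the centre of its underside.
- board: White proofing board, fixed to the table, 124 (x) x 156 (y) x 12 mm; origin at the centre of its underside, top face 12 mm above it. A steel stop bar (110 x 14 mm, standing 11 mm above the top face) runs across its +y end, its face at y = +60 mm. The thin green outline painted on the top encloses x = -34 to +34 mm and y = -64 mm to the stop's face.
- jar_black: Bystander: dark ink jar with black lid, 69 mm wide, 75 mm high; origin at the centre of its underside.
- bottle_purple: Bystander: purple bottle, 38 mm wide, 100 mm high; origin at the centre of its underside.
- jar_clear: Bystander: white jar with black lid, 67 mm wide, 80 mm high; origin at the centre of its underside.

How it is judged:
On the way, in this order (a step that is already met when the one before it is completed fails the run):
1. the lid is open to its stop (value of joint lid above 2.1 rad), for 0.2 s.
2. the red block, still in its bay, is tipped up by pressing its yellow-dotted end down (angle between block_red's own z axis and vertical above 0.33 rad and height (world z) of red_dot below 0.035 m and horizontal distance between block_red and case below 0.055 m), for 0.2 s.
3. the red block is lifted clear of the case (height (world z) of block_red above 0.075 m), for 0.1 s.
At the end, for the whole second after the job is handed in: The red block lies flat, face up and at rest on the proofing board (tilt under 0.06 rad), all four corners inside the green outline (2 mm over the line is allowed), yellow-dotted end towards the stop bar; the lid is still open (over 2.05 rad) (x of red_corner0 in the frame of board between -0.036 and 0.036 m and y of red_corner0 in the frame of board between -0.066 and 0.063 m and x of red_corner1 in the frame of board between -0.036 and 0.036 m and y of red_corner1 in the frame of board between -0.066 and 0.063 m and x of red_corner2 in the frame of board between -0.036 and 0.036 m and y of red_corner2 in the frame of board between -0.066 and 0.063 m and x of red_corner3 in the frame of board between -0.036 and 0.036 m and y of red_corner3 in the frame of board between -0.066 and 0.063 m and z of block_red in the frame of board between 0.009 and 0.016 m and y of red_dot in the frame of board above 0.01 m and z of red_dot in the frame of board above 0.02 m and angle between block_red's own z axis and vertical below 0.06 rad and linear speed of block_red below 0.02 m/s and value of joint lid above 2.05 rad); the robot touches nothing.
It fails at once if the dark ink jar, purple bottle or white jar is moved more than 30 mm (distance of any of jar_black, bottle_purple, jar_clear from where it was at the start of the episode above 0.03 m).
It fails at once if the blue block is moved more than 10 mm or tipped (distance of block_blue from where it was at the start of the episode above 0.01 m or angle between block_blue's own z axis and vertical above 0.12 rad).
It fails at once if the red block is dropped or thrown (over 0.6 m/s with no finger on it) (linear speed of block_red above 0.6 m/s and contact force between block_red and the fingers below 0.01 N).
It also fails if it takes over 56 s, if anything falls off the work surface, if the arm or the gripper's body presses on something with over 40 N, if the wrist force passes 120 N, or if a joint passes its speed limit or range.

## Robot

A 7-joint arm with a two-finger parallel gripper is mounted at the origin on the work surface; the furniture and walls round the work are solid. World frame = base frame: x ahead of the robot, y to its left, z up, the work surface at z = 0. Lengths are in m, angles in rad, forces in N, time in s.
With the tool pointing down it reaches from about 0.4 to 0.875 m from the base axis. Payload 19.3 kg.
Tool frame: the origin (TCP) lies at the very end of the fingers, on their centre line; the grasp point (between the pads) lies 19 mm behind it; z points along the fingers, y is the line along which they close (so a half turn about z gives the same grasp; the last joint's range is limited). The gripper opens to 85 mm and grips with 20 to 120 N. Pads are 22 mm wide; open, the fingers measure 114 mm over their backs; the gripper's body (76 mm by 85 mm) begins 54 mm behind the grasp point. The pads swing forward as they close: fully open they stand 13 mm farther back than shut.
Start: joints at [-1.193, 0.521, -0.036, 1.599, 0.021, 1.021, -0.113], TCP at [0.271, 0.563, 0.193] pointing down, gripper open.
Joint ranges: [-2.91, 2.91], [-0.3, 2.13], [-1.5, 1.42], [0.17, 2.43], [-1.26, 4.41], [0.16, 1.93], [-2.52, 2.52]. Speed limits (rad/s): [1.89, 1.89, 2.39, 2.39, 3.01, 3.01, 3.01].

## Interface

Orientations are given as [roll, pitch, yaw] about the fixed x, y, z axes, in that order (R = Rz(yaw) Ry(pitch) Rx(roll)).
In Python, from workcell import bot gives the robot as it stands. The module is installed in compiled form; this text tells all that it offers.
- The arm moves only by the tool apply_moves, never from a script. Its arguments are lists of equal length, an entry for each row: "claw": the finger opening in m, from 0 to 0.0854; "xyz": the shift along the tool's x, y, z in m, a list of three; "twist": the turn, a rotation vector about the tool's x, y, z in rad, a list of three. A call has 1 to 20 rows; each row shifts and turns the commanded pose from where the row before left it, along the tool's axes as they then stand; what a row does not reach is not made up. A row lasts 1/10 s, in which the tool goes at most 50 mm and 8.59 degrees, less where a joint would pass 70% of its speed; a pose out of reach is approached as far as the arm can. A call with a gripper value outside its range is refused whole. The fingers move at their own pace and stop on an object; "force" is the grip in N (left out, the last holds). Time passes only in rows, so rows that do not move let the fingers close. It gives the time, the measured TCP pose, the force, the opening and the grip force at its end, in the units of the state.
- bot.observe(): the state, without advancing time (a new reading comes with each control period).
- bot.grab_frame(name): name is "scene" or "top"; returns a dict with "img" (384x512x3 uint8, red, green, blue), "vfov" (degrees; the focal length in pixels is half the picture's height over the tangent of half this angle, whatever the lens; pixels are square), "cx", "cy" (the principal point, pixels), "view" (4x4, takes a point from world to camera coordinates). Camera axes: x right, y up, looking along -z (the intrinsics and any distortion apply to the point x, -y, -z); pixel columns grow to the right and rows downward; lengths in m; the calibration is good to about 2 mm. A picture is of the moment at which its call begins. There is no depth.
- bot.job_done(): hands the job in; it is judged then, once.
Trained networks look in the newest picture that a camera, given by its name, has taken for a name from the list of things; names that differ only in an ending like _2 or _b are one class to them, and where a whole thing is asked for, a point or a joint stands for the part that bears it (a point fixed in the world has none). Each returns a list of dicts, best first, with "score" (0 to 1); they miss things now and then, are a little off and sometimes report something else, mostly with a low value. They report only what shows in the picture. A call takes as long as a camera call.
- bot.find_in(camera, query): "position" ([x, y, z] in m, in world coordinates, good to about 4 mm: the middle of the surface that is visible of it).
The state is a dict: "clock": time; "qpos": joint angles; "qd": joint speeds; "joint_efforts": joint torques, N m; "position": TCP position; "tool_rot": TCP orientation; "force": force on the tool from outside, world axes, zero at the start; "moment": the same for the moment, N m; "grip_width": finger opening in m; "finger_force": force on a finger pad.
Only numpy, scipy, OpenCV 4.12 (cv2) and the standard library are available. Lean on these libraries where they do the work, as an engineer would, in place of code of your own. Each camera call takes 0.05 s, during which the arm holds its last target. There are 200 camera calls.

## Working session

There is one attempt and no reset: what is moved stays moved. The work goes in short steps, Python scripts to look and compute and a tool call to move; the robot and the scene stay as the last step left them, time stands still between calls to the robot, and variables do not carry over. Pictures are saved under pics/ and viewed, at most 10 in all, crops included, and the job is handed in when it is done.

Besides the shell and the picture viewer there is one more tool, called after "Emit:" by a JSON object that holds its "name" and its "arguments". apply_moves: Moves the arm, as the interface text tells. Its arguments: {"type":"object","properties":{"claw":{"type":"array"},"xyz":{"type":"array"},"twist":{"type":"array"},"force":{"type":"number"}},"required":["claw","xyz","twist"]}

```bash
mkdir -p pics
python3 - <<'E'
from workcell import bot
import cv2, numpy as np
s=bot.observe(); print(s)
for c in ("scene","top"):
    f=bot.grab_frame(c); cv2.imwrite(f"pics/{c}0.png",f["img"][:,:,::-1]); print(c,f["vfov"],f["cx"],f["cy"],np.round(f["view"],4).tolist(), [k for k in f])
    for n in ("case","lid","lid_grip","lid_hinge","block_red","board","jar_black","bottle_purple","jar_clear"):
        print(n,[(np.round(d["position"],3).tolist(),round(d["score"],2)) for d in bot.find_in(c,n)[:2]])
E
```

```text
{'clock': 0.0, 'qpos': array([-1.19319997,  0.5220008 , -0.03634121,  1.60000188,  0.02120091,
        1.02108872, -0.11281622]), 'qd': array([-0.00152324,  0.00052264,  0.00049705, -0.00023941,  0.00061519,
       -0.00062388, -0.0008417 ]), 'joint_efforts': array([-1.75383630e-03, -9.27115917e+01,  1.97867543e+00, -3.69941711e+01,
        1.76459318e-02,  8.20100162e-03, -8.01709291e-06]), 'position': array([0.27047841, 0.56302477, 0.19213602]), 'tool_rot': array([-3.14048132e+00,  7.31121783e-05,  2.69378247e+00]), 'force': array([-0.21225618, -0.05561903, -0.73173316]), 'moment': array([ 0.00701383,  0.05817012, -0.01908044]), 'finger_force': 0.0, 'grip_width': 0.08542843657286334}
scene 48.86107761677513 253.50062793807564 184.9970282733383 [[0.5558, -0.8313, 0.0077, -0.3696], [0.4823, 0.33, 0.8115, -0.2353], [-0.6771, -0.4473, 0.5844, -0.8389], [0.0, 0.0, 0.0, 1.0]] ['img', 'vfov', 'cx', 'cy', 'view']
case [([0.446, -0.081, 0.057], 0.71)]
lid [([0.474, -0.065, 0.074], 0.95), ([0.431, -0.088, 0.045], 0.66)]
lid_grip [([0.471, -0.068, 0.078], 0.83)]
lid_hinge [([0.474, -0.065, 0.08], 0.81)]
block_red [([0.474, -0.066, 0.072], 0.65), ([0.433, -0.093, 0.048], 0.5)]
board [([0.547, -0.513, 0.077], 0.48)]
jar_black []
bottle_purple [([0.384, 0.125, 0.053], 0.69), ([0.433, -0.091, 0.046], 0.69)]
jar_clear []
top 51.366623135834594 255.22910144225798 192.85716228769013 [[-0.0154, -0.9998, -0.0107, -0.1379], [0.9829, -0.0171, 0.1832, -0.4757], [-0.1833, -0.0077, 0.983, -1.293], [0.0, 0.0, 0.0, 1.0]] ['img', 'vfov', 'cx', 'cy', 'view']
case [([0.477, -0.064, 0.071], 0.85)]
lid [([0.479, -0.059, 0.074], 0.82)]
lid_grip [([0.476, -0.062, 0.072], 0.55)]
lid_hinge [([0.484, -0.059, 0.076], 0.79)]
block_red []
board []
jar_black [([0.406, -0.456, 0.074], 0.88), ([0.454, -0.297, 0.011], 0.23)]
bottle_purple [([0.389, 0.127, 0.064], 0.58)]
jar_clear [([0.52, -0.49, 0.079], 0.67)]
```

```bash
python3 -c "
import cv2
for c in ('scene','top'):
    a=cv2.imread(f'pics/{c}0.png'); cv2.imwrite(f'pics/{c}0b.png',cv2.resize(a,(800,600),interpolation=cv2.INTER_CUBIC))"
```

```text
(no output)
```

View pics/scene0b.png

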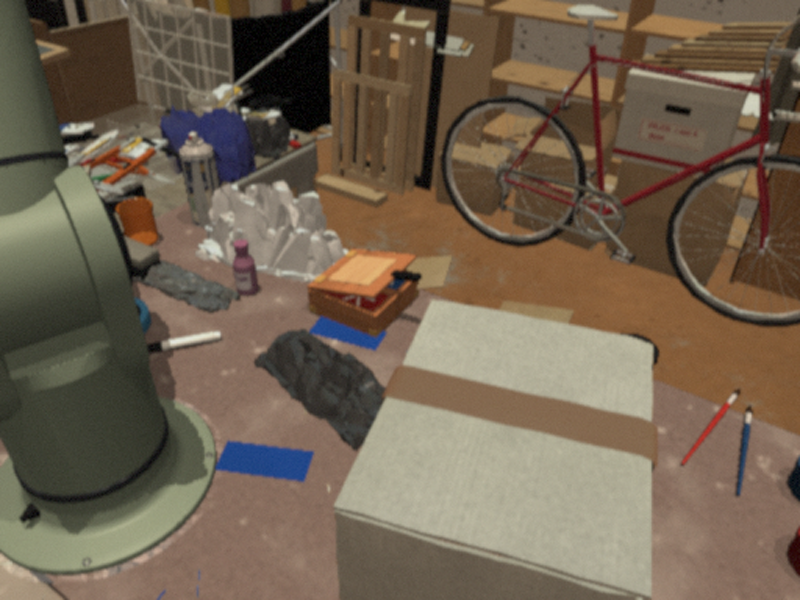

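View pics/top0b.png

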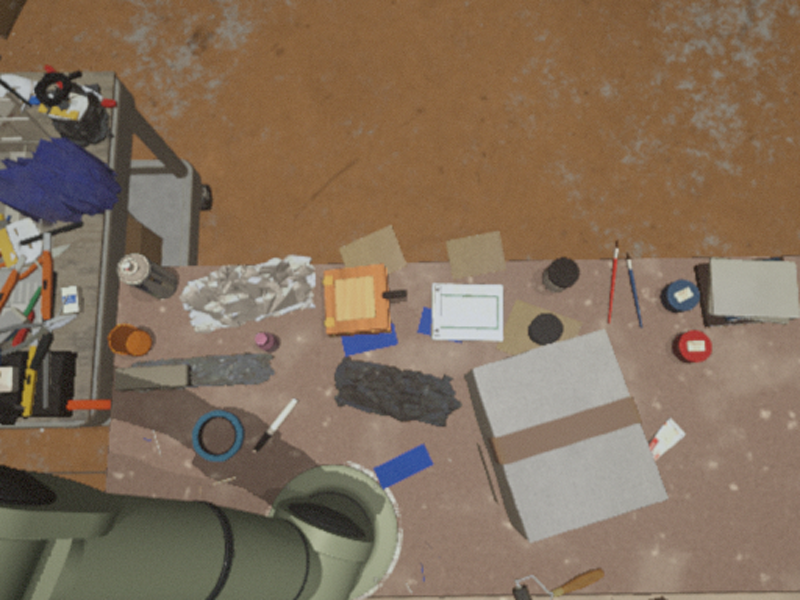

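The scene view shows the lid ajar with its tongue towards −y. The top view (800×600) shows the case at about (357,300), its tongue at (395,295), the board at (468,312), the jars at (562,272) and (546,328), and the bottle at (265,340). I'll zoom in.

```bash
python3 -c "
import cv2
a=cv2.imread('pics/top0.png'); cv2.imwrite('pics/topz.png',cv2.resize(a[155:230,200:333],(798,450),interpolation=cv2.INTER_CUBIC))
a=cv2.imread('pics/scene0.png'); cv2.imwrite('pics/scz.png',cv2.resize(a[150:220,185:285],(800,560),interpolation=cv2.INTER_CUBIC))"
```

```text
(no output)
```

View pics/topz.png

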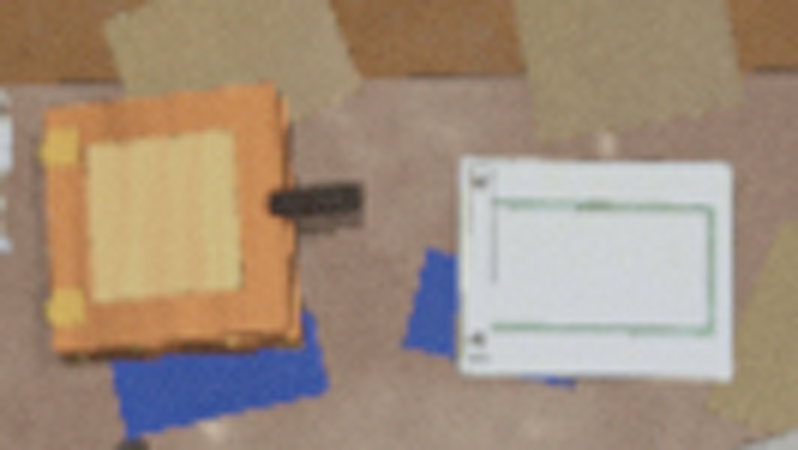

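View pics/scz.png

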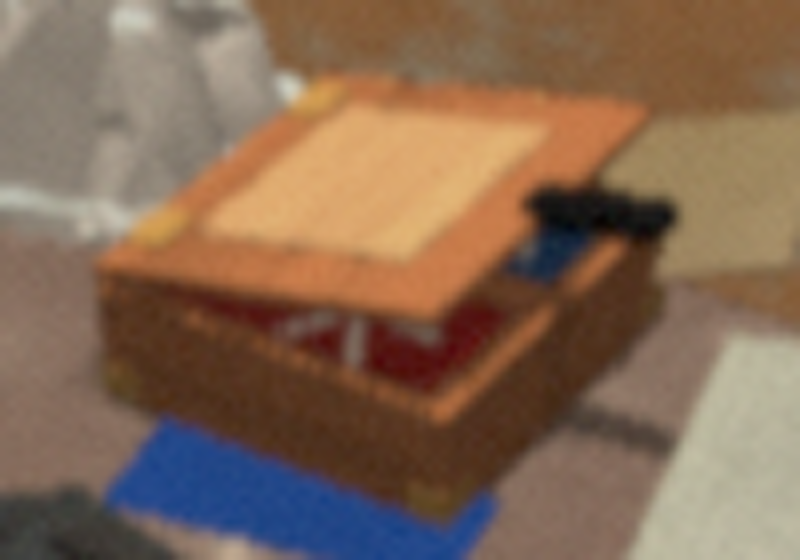

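The red block is in the near bay (x = −34), under the lid. In the crop, the board's stop bar is at its +y end (left, about (475,260)). The board's corners are near (462,157), (733,163), (731,381) and (461,376). Next I fit the poses.

```bash
cat > h.py <<'E'
import numpy as np
from workcell import bot
CAM={"scene":(48.86107761677513,253.5006,184.997,np.array([[0.5558,-0.8313,0.0077,-0.3696],[0.4823,0.33,0.8115,-0.2353],[-0.6771,-0.4473,0.5844,-0.8389],[0,0,0,1]])),
"top":(51.366623135834594,255.2291,192.857,np.array([[-0.0154,-0.9998,-0.0107,-0.1379],[0.9829,-0.0171,0.1832,-0.4757],[-0.1833,-0.0077,0.983,-1.293],[0,0,0,1]]))}
def proj(c,P):
    v,cx,cy,V=CAM[c]; f=192/np.tan(np.radians(v/2)); p=np.atleast_2d(P)@V[:3,:3].T+V[:3,3]
    return np.c_[cx-f*p[:,0]/p[:,2], cy+f*p[:,1]/p[:,2]]
def ray(c,uv):
    v,cx,cy,V=CAM[c]; f=192/np.tan(np.radians(v/2)); d=V[:3,:3].T@np.array([(uv[0]-cx)/f,-(uv[1]-cy)/f,-1]); return -V[:3,:3].T@V[:3,3], d
def at_z(c,uv,z):
    o,d=ray(c,uv); return o+d*(z-o[2])/d[2]
def tri(a,b):
    A=[];y=[]
    for c,uv in (("scene",a),("top",b)):
        o,d=ray(c,uv); d/=np.linalg.norm(d); M=np.eye(3)-np.outer(d,d); A.append(M); y.append(M@o)
    return np.linalg.solve(A[0]+A[1],y[0]+y[1])
def pose(x,y,yaw,P):
    P=np.atleast_2d(P); c,s=np.cos(yaw),np.sin(yaw); return P@np.array([[c,s,0],[-s,c,0],[0,0,1]])+[x,y,0]
E
python3 - <<'E'
from h import *
from scipy.optimize import least_squares
zt=lambda u,v:(u/6+200-.4,v/6+155-.4); zs=lambda u,v:(u/8+185-.45,v/8+150-.45)
# board
B=[((.062,.078,.012),zt(462,157)),((.062,-.078,.012),zt(733,163)),((-.062,-.078,.012),zt(731,381)),((-.062,.078,.012),zt(461,376)),
   ((.034,-.064,.012),zt(712,207)),((-.034,-.064,.012),zt(711,330))]
P=np.array([b[0] for b in B]);U=np.array([b[1] for b in B])
r=least_squares(lambda q:(proj("top",pose(*q,P))-U).ravel(),[.45,-.3,0]); print("board",r.x.round(4),np.abs(r.fun).round(1))
def lid(th,P):
    P=np.array(P); y=P[:,1]-.0675; z=P[:,2]-.047; c,s=np.cos(th),np.sin(th)
    # opening: -y side goes up
    return np.c_[P[:,0],.0675+y*c+z*s,.047-y*s+z*c]
S=[((-.069,-.0675,0),zs(437,518)),((-.069,-.0675,.046),zs(440,420)),((-.069,.0675,0),zs(103,393)),((.069,-.0675,.046),zs(662,235))]
SL=[((-.069,.0675,.054),zs(97,262)),((-.069,-.0675,.047),zs(437,320)),((.069,-.0675,.054),zs(650,103)),((.069,.0675,.054),zs(330,75))]
TL=[((.069,.0675,.054),zt(43,107)),((-.069,.0675,.054),zt(56,352)),((.069,-.0675,.054),zt(275,85)),((-.069,-.0675,.054),zt(300,338)),((0,-.1115,.0535),zt(361,198))]
p=lambda L:np.array([a[0] for a in L]); u=lambda L:np.array([a[1] for a in L])
def res(q):
    k=q[:3]
    return np.concatenate([(proj("scene",pose(*k,p(S)))-u(S)).ravel(),(proj("scene",pose(*k,lid(q[3],p(SL))))-u(SL)).ravel(),(proj("top",pose(*k,lid(q[3],p(TL))))-u(TL)).ravel()])
r=least_squares(res,[.477,-.064,0,.2],loss="soft_l1"); q=r.x
print("case",q.round(4)); print(res(q).reshape(-1,2).round(1).tolist())
print("grip",pose(*q[:3],lid(q[3],[[0,-.0975,.0535]])).round(4)) 
for t in (0,.5,1,1.5,2,2.2): print(t,pose(*q[:3],lid(t,[[0,-.0975,.0535]])).round(4))
for a,b in (((428,302),(472,372)),((655,345),(605,333)),((338,513),(528,538))): print("box",tri(np.array(a)*.64,np.array(b)*.64).round(3))
E
```

```text
board [ 0.4546 -0.295  -0.0373] [0.1 0.2 0.1 0.1 0.8 0.4 0.4 0.5 0.4 0.7 0.1 0.2]
case [ 0.4772 -0.0583  0.0377  0.2446]
[[0.5, 2.4], [-0.0, 0.2], [-0.5, 0.5], [0.5, -3.7], [-1.8, 0.1], [-1.2, 1.1], [0.5, -0.6], [-0.3, -0.7], [0.7, 0.1], [-0.2, 0.0], [0.7, -0.7], [-1.4, -1.2], [0.6, -0.3]]
grip [[ 0.4806 -0.1493  0.0933]]
0 [[ 0.4809 -0.1558  0.0535]]
0.5 [[ 0.48   -0.1325  0.1318]]
1 [[ 0.4778 -0.0745  0.1894]]
1.5 [[0.4749 0.0039 0.212 ]]
2 [[0.4719 0.0836 0.1943]]
2.2 [[0.4708 0.1114 0.1766]]
box [ 0.31  -0.281  0.2  ]
box [ 0.379 -0.533  0.204]
box [ 0.016 -0.37   0.191]
```

Emit:
{"name": "apply_moves", "arguments": {"claw": [0.05,0.05,0.05,0.05,0.05,0.05,0.05,0.05,0.05,0.05], "xyz": [[0,0,-0.01],[0,0,-0.01],[0,0,-0.01],[0,0,-0.01],[0,0,-0.01],[0,0,-0.01],[0,0,-0.01],[0,0,-0.01],[0,0,-0.01],[0,0,0]], "twist": [[0,0,0.1085],[0,0,0.1085],[0,0,0.1085],[0,0,0.1085],[0,0,0.1085],[0,0,0.1085],[0,0,0.1085],[0,0,0.1085],[0,0,0.1085],[0,0,0.1085]], "force": 40}}

```text
clock: 2.0
position: [0.2708, 0.5638, 0.2841]
tool_rot: [3.141, -0.002, 1.604]
force: [0.3, -0.1, 0.2]
grip_width: 0.0501
finger_force: 0.0
```

Emit:
{"name": "apply_moves", "arguments": {"claw": [0.05,0.05,0.05,0.05,0.05,0.05,0.05,0.05,0.05,0.05,0.05,0.05,0.05,0.05,0.05,0.05,0.05,0.05,0.05,0.05], "xyz": [[-0.036,0.0092,0],[-0.036,0.0092,0],[-0.036,0.0092,0],[-0.036,0.0092,0],[-0.036,0.0092,0],[-0.036,0.0092,0],[-0.036,0.0092,0],[-0.036,0.0092,0],[-0.036,0.0092,0],[-0.036,0.0092,0],[-0.036,0.0092,0],[-0.036,0.0092,0],[-0.036,0.0092,0],[-0.036,0.0092,0],[-0.036,0.0092,0],[-0.036,0.0092,0],[-0.036,0.0092,0],[-0.036,0.0092,0],[-0.036,0.0092,0],[-0.036,0.0092,0]], "twist": [[0,0,0],[0,0,0],[0,0,0],[0,0,0],[0,0,0],[0,0,0],[0,0,0],[0,0,0],[0,0,0],[0,0,0],[0,0,0],[0,0,0],[0,0,0],[0,0,0],[0,0,0],[0,0,0],[0,0,0],[0,0,0],[0,0,0],[0,0,0]]}}

```text
clock: 4.0
position: [0.4821, -0.1506, 0.2829]
tool_rot: [3.141, -0.0, 1.609]
force: [0.2, 0.7, -0.3]
grip_width: 0.0502
finger_force: 0.0
```

Emit:
{"name": "apply_moves", "arguments": {"claw": [0.05,0.05,0.05,0.05,0.05,0.05,0.05,0.05,0.05,0.05,0.0,0.0,0.0,0.0,0.0,0.0], "xyz": [[0,-0.001,0.025],[0,0,0.025],[0,0,0.025],[0,0,0.025],[0,0,0.025],[0,0,0.025],[0,0,0.025],[0,0,0.02],[0,0,0.011],[0,0,0],[0,0,0],[0,0,0],[0,0,0],[0,0,0],[0,0,0],[0,0,0]], "twist": [[0,0,0],[0,0,0],[0,0,0],[0,0,0],[0,0,0],[0,0,0],[0,0,0],[0,0,0],[0,0,0],[0,0,0],[0,0,0],[0,0,0],[0,0,0],[0,0,0],[0,0,0],[0,0,0]], "force": 20}}

```text
clock: 5.6
position: [0.4809, -0.1492, 0.0768]
tool_rot: [3.141, 0.0, 1.609]
force: [-0.2, 0.2, 0.1]
grip_width: -0.0003
finger_force: 0.0
```

Run:
```python
from h import *
import cv2
a=bot.grab_frame("scene")["img"][:,:,::-1]; b=bot.grab_frame("top")["img"][:,:,::-1]
z=lambda i:cv2.resize(i,(600,450),interpolation=cv2.INTER_CUBIC)[:, :400]
c=np.hstack([cv2.resize(a[120:220,185:285],(400,400),interpolation=cv2.INTER_CUBIC),cv2.resize(b[145:245,190:290],(400,400),interpolation=cv2.INTER_CUBIC)])
cv2.imwrite("pics/c1.png",c)
print(proj("scene",[[.4809,-.1492,.0768],[.4806,-.1493,.0933]]),proj("top",[[.4809,-.1492,.0768],[.4806,-.1493,.0933]]))
```

```text
[[262.45466457 181.09300594]
 [262.55717606 175.70200427]] [[256.16026961 188.69542589]
 [256.14973533 187.79688844]]
```

View pics/c1.png

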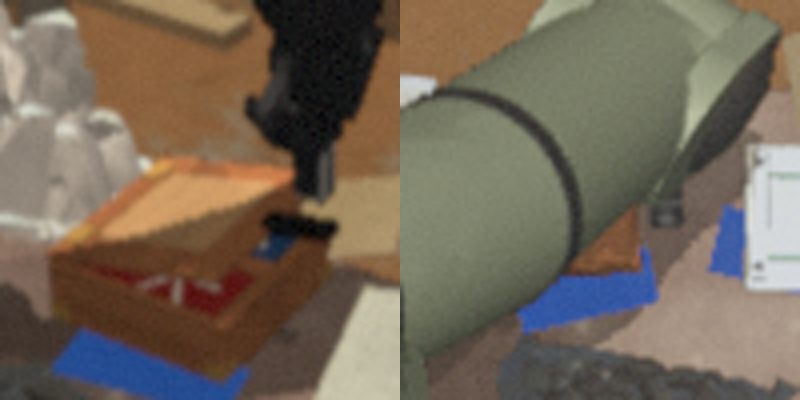

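Run:
```python
from h import *
import cv2
s=bot.observe(); print(s["clock"],s["position"],s["tool_rot"],s["qpos"])
print(tri((263.75,168.5),(256.3,200)), tri((263.75,168.5),(256.3,195)))
for c in ("scene","top"):
    f=bot.grab_frame(c); print(f["vfov"],f["cx"],f["cy"],np.abs(f["view"]-CAM[c][3]).max())
    img=f["img"][:,:,::-1].copy()
    for P,col in (([.4809,-.1492,.0768],(0,255,255)),([.4809,-.1492,.1308],(255,0,255)),([.3905,.1265,.1],(0,255,0)),([.455,-.295,.012],(0,0,255))):
        u=proj(c,[P])[0]; cv2.drawMarker(img,tuple(np.round(u).astype(int).tolist()),col,cv2.MARKER_CROSS,5,1)
    u0,v0=(165,90) if c=="scene" else (170,100)
    cv2.imwrite(f"pics/d_{c}.png",cv2.resize(img[v0:v0+140,u0:u0+130],(400,431),interpolation=cv2.INTER_CUBIC))
cv2.imwrite("pics/d.png",np.hstack([cv2.imread("pics/d_scene.png"),cv2.imread("pics/d_top.png")]))
```

```text
5.7 [ 0.48085301 -0.14918915  0.07677267] [3.14148362e+00 4.22691606e-05 1.60877513e+00] [-0.19250157  0.5634885   0.51195916  2.03625552 -0.44663205  0.65075513
  0.65298889]
[ 0.44113044 -0.16058139  0.13897506] [ 0.45577164 -0.15696406  0.12998707]
48.86107761677513 253.50062793807564 184.9970282733383 4.9808501434656094e-05
51.366623135834594 255.22910144225798 192.85716228769013 4.594801884638677e-05
```

View pics/d.png

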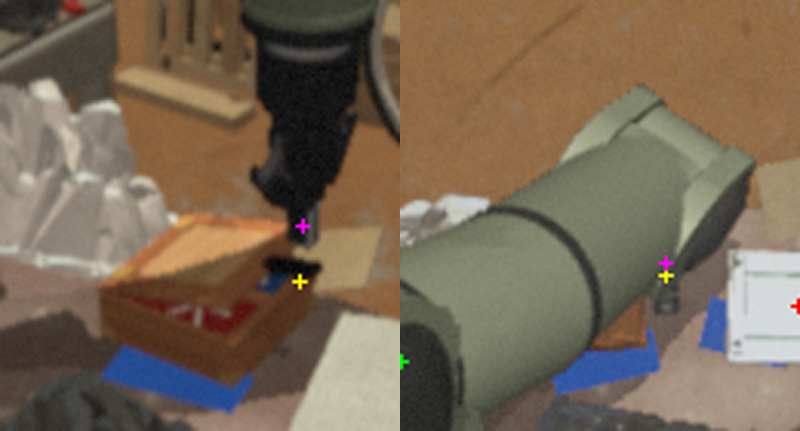

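Run:
```python
from h import *
import cv2
a=cv2.imread("pics/scene0.png").astype(int); f=bot.grab_frame("scene")["img"][:,:,::-1].astype(int)
d=np.abs(a-f).sum(2)
for v in range(160,190): print(v,"".join("%4d"%x for x in d[v,252:274]))
print(f[160:186,264].tolist())
```

```text
160    6  13  10  21  27   8 111 208 210 224 229 223 164  79  83  87  57  11  27  23  19  13
161   17  13  24  21   9   9 140 228 222 264 257 248 150  77  77  96  54  13  12  19  11  23
162   20  20  23  11   9  17 140 252 282 265 241 236 169  82  87  93  59  16  15  10  20  26
163   26  22  12  17  22  19 160 290 318 318 285 283 195 110  82  98  55  10  14  14  10  19
164   17  23  18  17  10  69 201 301 324 319 321 304 223 121  84 125  70   8   6  23  18  22
165   27   5   8  33  60 141 260 313 338 348 320 297 181  94 112 161 105   9  18  23  25  20
166    9  23  52 123 147 193 262 320 320 317 323 250 165  98 141 192 114   9  20  18  31  29
167   68  95 148 164 179 192 261 289 303 295 277 206 172 145 169 190 112   5  26  23  24  28
168  157 172 207 191 202 210 241 247 215 192 192 215 199 158 142 150  75  25  18  16  20  22
169  213 212 189 203 206 212 198 179 127  78 126 172 185 151 124  71   6  10  23  12  23   7
170  216 195 209 210 199 200 179 133  42  15  45  82 118 135  57   9  22  13  16  15   9  21
171  212 194 198 189 181 157 128  61   5  13   4  17  55  52  16   6  22  13 
[... 1361 characters left out ...]
4  14  18   6  18  17  11  24  45  53  54  49  45
187    2  13   5   1  17  13  25   3   6   7  28  21   8   6   6  11  71 114  93 114  97  94
188   31  54  26   6   6  10   7   9  19   8  10  15   9  18  16  32  98 121 133 128 112 113
189   93  83  26   5  21  22  10   5   6   4   9   6  24   6   6  40  95 130 130 112 121 108
[[36, 40, 42], [42, 45, 45], [40, 45, 44], [46, 47, 49], [43, 46, 49], [49, 51, 53], [43, 45, 48], [49, 52, 51], [52, 53, 57], [61, 68, 71], [75, 92, 103], [83, 116, 135], [94, 135, 160], [92, 132, 154], [64, 94, 111], [32, 46, 57], [22, 25, 27], [17, 11, 15], [11, 10, 9], [18, 22, 34], [25, 38, 63], [27, 47, 78], [29, 49, 83], [35, 54, 87], [34, 54, 87], [33, 53, 86]]
```

Emit:
{"name": "apply_moves", "arguments": {"claw": [0.085,0.085,0.085,0.085,0.085], "xyz": [[0,0,0],[0,0,0],[0,0,0],[0,0,0],[0,0,0]], "twist": [[0,0,0],[0,0,0],[0,0,0],[0,0,0],[0,0,0]]}}

```text
clock: 6.35
position: [0.4808, -0.1492, 0.0767]
tool_rot: [-3.142, 0.0, 1.609]
force: [-0.4, -0.9, 0.4]
grip_width: 0.0721
finger_force: 0.0
```

Run:
```python
from h import *
import cv2
o=[]
for c,(u0,v0) in (("scene",(215,120)),("top",(220,160))):
    f=bot.grab_frame(c)["img"][:,:,::-1].copy(); cv2.imwrite(f"pics/e_{c}.png",f)
    o.append(cv2.resize(f[v0:v0+75,u0:u0+66],(396,450),interpolation=cv2.INTER_CUBIC))
    print(c,proj(c,[[.4809-.0427,-.1492,.0768+.013],[.4809+.0427,-.1492,.0768+.013],[.4809-.057,-.1492,.0898]]).round(1).tolist())
cv2.imwrite("pics/e.png",np.hstack(o))
```

```text
scene [[252.9, 185.1], [271.7, 168.9], [249.6, 188.0]]
top [[256.3, 200.9], [255.9, 175.1], [256.4, 205.3]]
```

View pics/e.png

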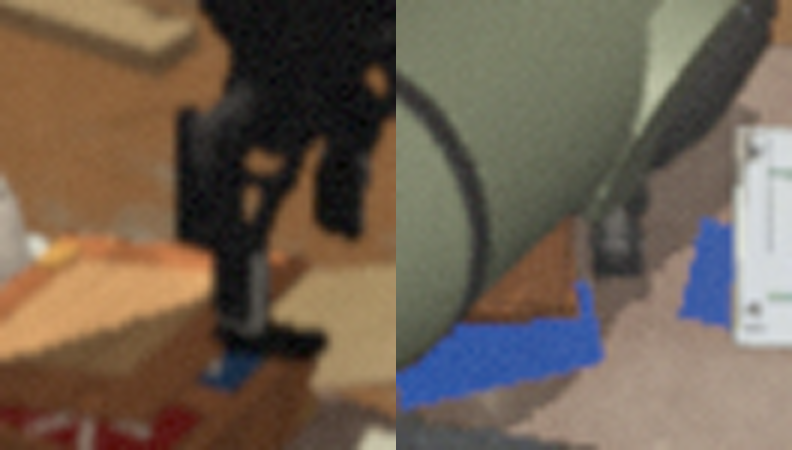

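The near finger's tip shows at scene pixel (255,176), where the reported TCP predicts (253,185). The top view agrees in x and y, so the real fingertips sit about 32 mm above the reported TCP. Going 32 mm lower is safe either way, so I'll do that and check the grip width.

Emit:
{"name": "apply_moves", "arguments": {"claw": [0.06,0.06,0.06,0.06,0.0,0.0,0.0,0.0,0.0], "xyz": [[0,0,0.008],[0,0,0.008],[0,0,0.008],[0,0,0.008],[0,0,0],[0,0,0],[0,0,0],[0,0,0],[0,0,0]], "twist": [[0,0,0],[0,0,0],[0,0,0],[0,0,0],[0,0,0],[0,0,0],[0,0,0],[0,0,0],[0,0,0]]}}

```text
clock: 7.35
position: [0.483, -0.1492, 0.0455]
tool_rot: [3.138, 0.001, 1.61]
force: [10.0, 0.5, -2.1]
grip_width: 0.0155
finger_force: 26.4
```

Run:
```python
import numpy as np
t=np.linspace(.245,2.23,21); Y=-.165*np.cos(t)+.0065*np.sin(t); Z=.165*np.sin(t)+.0065*np.cos(t)
print([[round(a,4),0,round(-b,4)] for a,b in zip(np.diff(Y),np.diff(Z))])
```

```text
[[np.float64(0.0054), 0, np.float64(-0.0155)], [np.float64(0.0069), 0, np.float64(-0.0149)], [np.float64(0.0083), 0, np.float64(-0.0141)], [np.float64(0.0097), 0, np.float64(-0.0132)], [np.float64(0.0109), 0, np.float64(-0.0122)], [np.float64(0.0121), 0, np.float64(-0.0111)], [np.float64(0.0131), 0, np.float64(-0.0098)], [np.float64(0.014), 0, np.float64(-0.0085)], [np.float64(0.0148), 0, np.float64(-0.007)], [np.float64(0.0154), 0, np.float64(-0.0055)], [np.float64(0.0159), 0, np.float64(-0.004)], [np.float64(0.0162), 0, np.float64(-0.0024)], [np.float64(0.0164), 0, np.float64(-0.0008)], [np.float64(0.0164), 0, np.float64(0.0009)], [np.float64(0.0162), 0, np.float64(0.0025)], [np.float64(0.0159), 0, np.float64(0.0041)], [np.float64(0.0154), 0, np.float64(0.0056)], [np.float64(0.0147), 0, np.float64(0.0071)], [np.float64(0.014), 0, np.float64(0.0086)], [np.float64(0.0131), 0, np.float64(0.0099)]]
```

Emit:
{"name": "apply_moves", "arguments": {"claw": [0,0,0,0,0,0,0,0], "xyz": [[0.0054,0.001,-0.0155],[0.0069,0.001,-0.0149],[0.0083,0.001,-0.0141],[0.0097,0,-0.0132],[0.0109,0,-0.0122],[0.0121,0,-0.0111],[0.0131,0,-0.0098],[0.014,0,-0.0085]], "twist": [[0,0,0],[0,0,0],[0,0,0],[0,0,0],[0,0,0],[0,0,0],[0,0,0],[0,0,0]]}}

```text
clock: 8.15
position: [0.4796, -0.0686, 0.1444]
tool_rot: [-3.14, -0.0, 1.608]
force: [-5.4, -0.5, -4.3]
grip_width: 0.0151
finger_force: 24.4
```

Emit:
{"name": "apply_moves", "arguments": {"claw": [0,0,0,0,0,0,0,0,0,0,0,0], "xyz": [[0.0148,-0.001,-0.007],[0.0154,0,-0.0055],[0.0159,0,-0.004],[0.0162,0,-0.0024],[0.0164,0,-0.0008],[0.0164,0,0.0009],[0.0162,0,0.0025],[0.0159,0,0.0041],[0.0154,0,0.0056],[0.0147,0,0.0071],[0.014,0,0.0086],[0.0131,0,0.0099]], "twist": [[0,0,0],[0,0,0],[0,0,0],[0,0,0],[0,0,0],[0,0,0],[0,0,0],[0,0,0],[0,0,0],[0,0,0],[0,0,0],[0,0,0]]}}

```text
clock: 9.35
position: [0.4711, 0.1172, 0.1251]
tool_rot: [-3.139, -0.002, 1.61]
force: [-13.1, 6.0, 13.3]
grip_width: 0.0152
finger_force: 25.8
```

Emit:
{"name": "apply_moves", "arguments": {"claw": [0,0,0,0,0,0], "xyz": [[0,-0.002,0],[0,0,0],[0.002,0,0.0015],[0.002,0,0.0015],[0,0,0],[0,0,0]], "twist": [[0,0,0],[0,0,0],[0,0,0],[0,0,0],[0,0,0],[0,0,0]]}}

```text
clock: 9.95
position: [0.4709, 0.1206, 0.1226]
tool_rot: [3.141, -0.002, 1.61]
force: [-1.9, 5.5, 8.1]
grip_width: 0.0153
finger_force: 25.8
```

Emit:
{"name": "apply_moves", "arguments": {"claw": [0,0,0,0,0], "xyz": [[0.003,0,0.002],[0.003,0,0.002],[0,0,0],[0,0,0],[0,0,0]], "twist": [[0,0,0],[0,0,0],[0,0,0],[0,0,0],[0,0,0]]}}

```text
clock: 10.45
position: [0.4706, 0.1259, 0.1183]
tool_rot: [3.141, -0.001, 1.609]
force: [-1.6, 5.1, 5.8]
grip_width: 0.0155
finger_force: 26.1
```

Run:
```python
from h import *
import cv2
o=[]
for c,(u0,v0) in (("scene",(175,80)),("top",(175,130))):
    f=bot.grab_frame(c)["img"][:,:,::-1].copy(); cv2.imwrite(f"pics/g_{c}.png",f)
    o.append(cv2.resize(f[v0:v0+120,u0:u0+100],(400,480),interpolation=cv2.INTER_CUBIC))
cv2.imwrite("pics/g.png",np.hstack(o))
```

```text
(no output)
```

View pics/g.png

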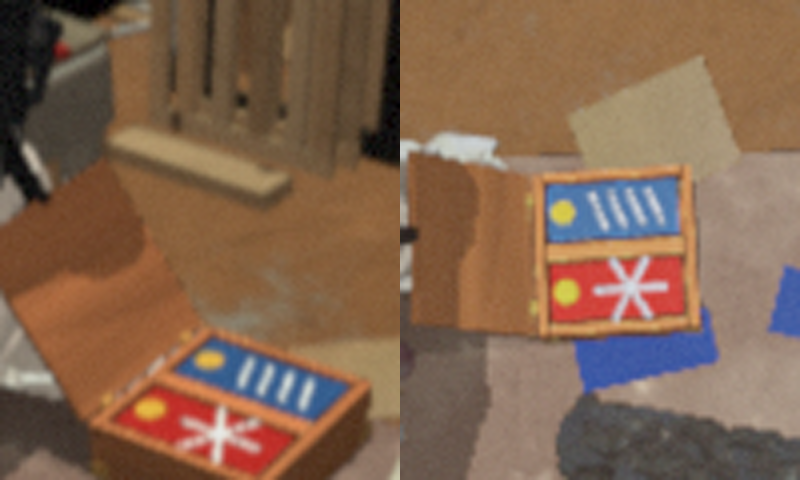

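The lid is open, with its free edge at about x 412 in the top crop. The red block's dot is at crop (566,292) in top and (150,408) in scene. I'll refit the case pose and lid angle.

Run:
```python
from h import *
from scipy.optimize import least_squares
zt=lambda u,v:((u-400)/4+175-.4,v/4+130-.4); zs=lambda u,v:(u/4+175-.4,v/4+80-.4)
def lid(th,P):
    P=np.array(P); y=P[:,1]-.0675; z=P[:,2]-.047; c,s=np.cos(th),np.sin(th)
    return np.c_[P[:,0],.0675+y*c+z*s,.047-y*s+z*c]
T=[((.069,-.0675,.046),zt(692,167)),((-.069,-.0675,.046),zt(698,328)),((.069,.0675,.046),zt(532,175)),((-.069,.0675,.046),zt(540,337)),((-.034,.042,.045),zt(566,292)),((.034,.042,.045),zt(563,212))]
S=[((.069,.0675,.046),zs(205,328)),((.069,-.0675,.046),zs(370,380)),((-.069,.0675,.046),zs(92,418)),((-.034,.042,.045),zs(150,408)),((.034,.042,.045),zs(209,360))]
LT=[((.069,-.0675,.047),zt(412,152)),((-.069,-.0675,.047),zt(412,324))]
LS=[((.069,-.0675,.047),zs(108,160))]
p=lambda L:np.array([a[0] for a in L]); u=lambda L:np.array([a[1] for a in L])
def res(q):
    k=q[:3]
    return np.concatenate([(proj("top",pose(*k,p(T)))-u(T)).ravel(),(proj("scene",pose(*k,p(S)))-u(S)).ravel(),(proj("top",pose(*k,lid(q[3],p(LT))))-u(LT)).ravel(),(proj("scene",pose(*k,lid(q[3],p(LS))))-u(LS)).ravel()])
r=least_squares(res,[.477,-.06,.04,2.1],loss="soft_l1"); q=r.x
print(q.round(4)); print(res(q).reshape(-1,2).round(1).tolist())
for n,P in (("dot",[-.034,.042,.045]),("press",[-.034,.044,.03]),("end",[-.034,-.042,.06]),("grip2.2",lid(2.2,[[0,-.0975,.0535]])[0])): print(n,pose(*q[:3],P).round(4))
```

```text
[ 0.4772 -0.0575  0.0372  2.2227]
[[0.4, -0.5], [0.9, -0.2], [0.4, -0.3], [-0.3, -0.3], [0.6, 0.2], [0.6, 0.2], [0.0, -1.0], [0.4, 0.6], [-2.2, 0.8], [-0.6, 0.1], [-0.6, -0.1], [-0.3, -1.2], [0.5, -0.3], [-1.6, -1.0]]
dot [[ 0.4417 -0.0168  0.045 ]]
press [[ 0.4416 -0.0148  0.03  ]]
end [[ 0.4448 -0.1007  0.06  ]]
grip2.2 [[0.4709 0.1123 0.1766]]
```

Emit:
{"name": "apply_moves", "arguments": {"claw": [0.05,0.05,0.05,0.05,0.05,0.05,0.0,0,0,0,0,0,0,0,0,0,0], "xyz": [[0,0,0],[0,0,0],[0,0,0],[0,0,-0.025],[0,0,-0.025],[0,0,-0.025],[-0.0279,-0.0069,0],[-0.0279,-0.0069,0],[-0.0279,-0.0069,0],[-0.0279,-0.0069,0],[-0.0279,-0.0069,0],[0,0,0.025],[0,0,0.025],[0,0,0.025],[0,0,0.025],[0,0,0.025],[0,0,0.025]], "twist": [[0,0,0],[0,0,0],[0,0,0],[0,0,0],[0,0,0],[0,0,0],[0,0,0],[0,0,0],[0,0,0],[0,0,0],[0,0,0],[0,0,0],[0,0,0],[0,0,0],[0,0,0],[0,0,0],[0,0,0]]}}

```text
clock: 12.25
position: [0.4411, -0.0155, 0.042]
tool_rot: [-3.142, 0.0, 1.609]
force: [1.0, -0.2, 0.1]
grip_width: -0.0
finger_force: 0.0
```

Run:
```python
from h import *
import cv2
o=[];s=bot.observe();print(s["position"])
for c,(u0,v0) in (("scene",(185,110)),("top",(185,150))):
    f=bot.grab_frame(c)["img"][:,:,::-1].copy(); cv2.imwrite(f"pics/i_{c}.png",f)
    if c=="top": print([(d["position"].round(3) if hasattr(d["position"],"round") else d["position"],d["score"]) for d in bot.find_in("scene","lid")[:2]])
    p=s["position"]+[0,0,.032]; print(c,proj(c,[p]))
    o.append(cv2.resize(f[v0:v0+100,u0:u0+100],(400,400),interpolation=cv2.INTER_CUBIC))
cv2.imwrite("pics/i.png",np.hstack(o))
```

```text
[ 0.44112745 -0.01548516  0.04196934]
scene [[210.36537398 172.4147589 ]]
[([0.4439, 0.0543, 0.1147], 0.64)]
top [[215.33537321 201.54132603]]
```

View pics/i.png

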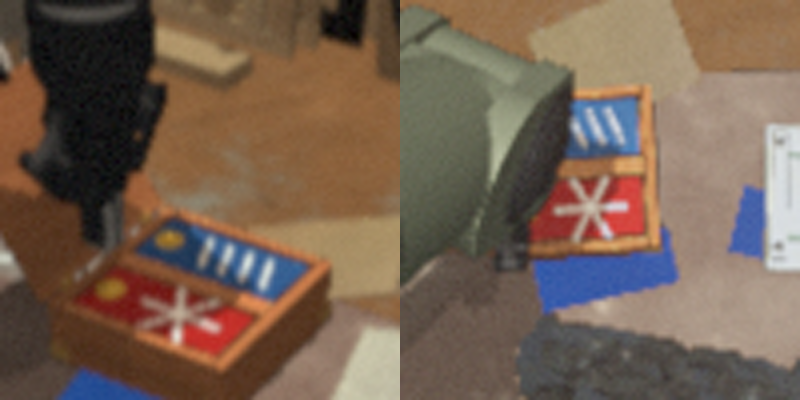

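The fingertip shows at scene crop (105,247), directly above the yellow dot at (110,288), which confirms the 32 mm offset. Pressing now.

Emit:
{"name": "apply_moves", "arguments": {"claw": [0,0,0,0,0,0,0,0,0], "xyz": [[0,0,0.014],[0,0,0.014],[0,0,0.003],[0,0,0.003],[0,0,0.003],[0,0,0.002],[0,0,0.002],[0,0,0],[0,0,0]], "twist": [[0,0,0],[0,0,0],[0,0,0],[0,0,0],[0,0,0],[0,0,0],[0,0,0],[0,0,0],[0,0,0]]}}

```text
clock: 13.3
position: [0.4413, -0.0153, 0.0021]
tool_rot: [3.141, 0.0, 1.609]
force: [1.7, 1.3, 2.0]
grip_width: 0.0002
finger_force: 1.0
```

Emit:
{"name": "apply_moves", "arguments": {"claw": [0,0,0,0,0], "xyz": [[0,0,0.002],[0,0,0.002],[0,0,0.002],[0,0,0],[0,0,0]], "twist": [[0,0,0],[0,0,0],[0,0,0],[0,0,0],[0,0,0]]}}

```text
clock: 13.8
position: [0.4411, -0.0156, -0.0041]
tool_rot: [-3.141, 0.0, 1.608]
force: [-0.9, 1.8, 1.5]
grip_width: 0.0001
finger_force: 0.4
```

Emit:
{"name": "apply_moves", "arguments": {"claw": [0,0,0,0,0], "xyz": [[0,0,0.002],[0,0,0.002],[0,0,0.001],[0,0,0],[0,0,0]], "twist": [[0,0,0],[0,0,0],[0,0,0],[0,0,0],[0,0,0]]}}

```text
clock: 14.3
position: [0.4413, -0.0154, -0.0086]
tool_rot: [3.141, -0.0, 1.608]
force: [-4.2, 2.8, 22.1]
grip_width: 0.0002
finger_force: 10.8
```

Run:
```python
from h import *
import cv2
a=cv2.imread("pics/i_top.png").astype(int); 
f=bot.grab_frame("top")["img"][:,:,::-1]; g=bot.grab_frame("scene")["img"][:,:,::-1]; cv2.imwrite("pics/j_scene.png",g); cv2.imwrite("pics/j_top.png",f)
def red(im):
    b,gg,r=[im[...,k].astype(int) for k in range(3)]; return (r>110)&(gg<70)&(b<70)
for n,im in (("i",cv2.imread("pics/i_scene.png")),("j",g)):
    m=red(im)[160:210,190:260]; v,u=np.nonzero(m); print(n,len(u),u.min()+190,u.max()+190,v.min()+160,v.max()+160)
for n,im in (("i",cv2.imread("pics/i_top.png")),("j",f)):
    m=red(im)[180:220,205:255]; v,u=np.nonzero(m); print(n,len(u),u.min()+205,u.max()+205,v.min()+180,v.max()+180)
ca=lambda P:pose(.4772,-.0575,.0372,P)
print("flat end",proj("scene",ca([[-.058,-.055,.045],[-.01,-.055,.045]])).round(1).tolist(),proj("top",ca([[-.034,-.055,.045]])).round(1).tolist())
print("up end",proj("scene",ca([[-.058,-.0452,.0653],[-.01,-.0452,.0653]])).round(1).tolist(),proj("top",ca([[-.034,-.0452,.0653]])).round(1).tolist())
```

```text
i 301 205 258 162 200
j 105 213 259 181 202
i 158 218 245 194 210
j 141 220 242 194 210
flat end [[237.4, 198.5], [247.8, 188.8]] [[245.8, 201.2]]
up end [[234.0, 190.6], [244.5, 181.1]] [[242.6, 200.4]]
```

The wrist force is 22 N at the stop, and the red block's end in the top view moved from col 245 to 242, as predicted for full tip. Next I take the raised end.

Emit:
{"name": "apply_moves", "arguments": {"claw": [0,0,0,0.06,0.06,0.06,0.06,0.06,0.06,0.06,0.06,0.06], "xyz": [[0,0,-0.025],[0,0,-0.025],[0,0,-0.025],[-0.0213,0,0],[-0.0213,0,0],[-0.0213,0.0005,0],[-0.0213,0,0],[0,0,0],[0,0,0.02],[0,0,0.02],[0,0,0.01],[0,0,0]], "twist": [[0,0,0],[0,0,0],[0,0,0],[0,0,0],[0,0,0],[0,0,0],[0,0,0],[0,0,0],[0,0,0],[0,0,0],[0,0,0],[0,0,0]]}}

```text
clock: 15.6
position: [0.4441, -0.1002, 0.0151]
tool_rot: [-3.139, -0.0, 1.609]
force: [-0.4, -0.4, 1.1]
grip_width: 0.0602
finger_force: 0.0
```

Emit:
{"name": "apply_moves", "arguments": {"claw": [0.06,0.06,0.03,0.03,0.03,0.03,0.03], "xyz": [[0,0,0.003],[0,0,0],[0,0,0],[0,0,0],[0,0,0],[0,0,0],[0,0,0]], "twist": [[0,0,0],[0,0,0],[0,0,0],[0,0,0],[0,0,0],[0,0,0],[0,0,0]], "force": 50}}

```text
clock: 16.3
position: [0.4453, -0.1005, 0.0132]
tool_rot: [3.141, 0.0, 1.609]
force: [0.2, -1.0, 4.9]
grip_width: 0.0462
finger_force: 52.6
```

Emit:
{"name": "apply_moves", "arguments": {"claw": [0.03,0.03,0.03,0.03,0.03,0.03,0.03,0.03,0.03,0.03], "xyz": [[0,0,-0.005],[0,0,-0.008],[0,0,-0.01],[0,0,-0.01],[0,0,-0.015],[0,0,-0.015],[0,0,-0.015],[0,0,-0.015],[0,0,-0.015],[0,0,0]], "twist": [[0,0,0],[0,0,0],[0,0,0],[0,0,0],[0,0,0],[0,0,0],[0,0,0],[0,0,0],[0,0,0],[0,0,0]]}}

```text
clock: 17.3
position: [0.4458, -0.1004, 0.1229]
tool_rot: [3.139, -0.0, 1.609]
force: [-0.1, 0.0, -0.9]
grip_width: 0.0464
finger_force: 52.0
```

Run:
```python
from h import *
import cv2
s=bot.observe(); print(s["position"],s["grip_width"],s["force"],s["moment"])
o=[]
for c,(u0,v0) in (("scene",(190,95)),("top",(200,130))):
    f=bot.grab_frame(c)["img"][:,:,::-1].copy(); cv2.imwrite(f"pics/k_{c}.png",f)
    b,g,r=[f[...,k].astype(int) for k in range(3)]; m=(r>100)&(g<75)&(b<75)
    n,L,st,ce=cv2.connectedComponentsWithStats(m.astype(np.uint8)); 
    for i in np.argsort(-st[1:,4])[:6]+1: print(c,st[i].tolist(),ce[i].round(1))
    y=(r>150)&(g>130)&(b<100); n,L,st,ce=cv2.connectedComponentsWithStats(y.astype(np.uint8))
    for i in np.argsort(-st[1:,4])[:4]+1: print(" yel",c,st[i].tolist(),ce[i].round(1))
    print([(np.round(d["position"],3),d["score"]) for d in bot.find_in(c,"block_red")[:2]])
```

```text
[ 0.4457812  -0.10043658  0.12293065] 0.046448861219482884 [-0.09638099  0.04258928 -0.90197002] [ 0.05096985 -0.0819486   0.02627219]
scene [397, 87, 90, 43, 290] [439.3 108.6]
scene [79, 126, 22, 31, 281] [ 91.4 137.9]
scene [67, 96, 32, 22, 190] [ 79.7 104.6]
scene [436, 258, 31, 40, 148] [452.5 275.1]
scene [380, 29, 52, 19, 119] [407.5  40.4]
scene [227, 178, 40, 24, 118] [246.3 192.5]
 yel scene [409, 10, 52, 14, 374] [433.6  16.4]
 yel scene [318, 0, 46, 12, 326] [343.1   4.5]
 yel scene [319, 41, 45, 16, 272] [341.5  47.6]
 yel scene [321, 194, 45, 12, 213] [343.5 198.5]
[]
top [434, 212, 21, 20, 219] [443.4 221.5]
top [69, 209, 22, 18, 167] [ 77.2 216.2]
top [8, 210, 9, 11, 56] [ 11.8 215.2]
top [390, 166, 4, 33, 47] [391.4 180.1]
top [64, 64, 10, 5, 40] [68.9 65.9]
top [29, 42, 7, 5, 24] [31.3 44. ]
 yel top [0, 146, 11, 25, 133] [  3.5 158.2]
 yel top [14, 236, 8, 30, 125] [ 17.3 251.8]
 yel top [32, 68, 18, 8, 68] [40.3 72. ]
 yel top [18, 222, 5, 12, 30] [ 19.7 226.4]
[]
```

```bash
cat >> h.py <<'E'
import cv2
def redmask(f):
    h=cv2.cvtColor(f,cv2.COLOR_BGR2HSV).astype(int); return ((h[...,0]<6)|(h[...,0]>172))&(h[...,1]>150)&(h[...,2]>50)
def face(x,y,z,yaw,tilt,pts=None):
    # block frame pts, rotated about x (+y end down by tilt), origin placed at (x,y,z)
    P=np.array([[-.024,-.055,.012],[.024,-.055,.012],[.024,.055,.012],[-.024,.055,.012]]) if pts is None else np.atleast_2d(pts)
    c,s=np.cos(tilt),np.sin(tilt); P=np.c_[P[:,0],P[:,1]*c+P[:,2]*s,-P[:,1]*s+P[:,2]*c]
    return pose(x,y,yaw,P)+[0,0,z]
E
python3 - <<'E'
from h import *
f=cv2.imread("pics/k_scene.png"); m=redmask(f)
R=m[110:190,195:265]; v,u=np.nonzero(R); print(len(u),u.min()+195,u.max()+195,v.min()+110,v.max()+110)
for r in range(110,200,2): print(r,"".join("#" if x else "." for x in m[r,195:265]))
cx,cy,yaw=.4772,-.0575,.0372; dz=.1097
# pivot: block-local grip point (0,-.042,.008) at tilt .4 about axle (z=.031; block underside +.002)
def lp(t,gy=-.042,gz=.006):
    g0=face(0,0,0,0,.4,[0,gy,gz+.002])[0]; gw=pose(cx,cy,yaw,[-.034+g0[0],g0[1],.031+g0[2]+dz])[0]
    off=face(0,0,0,yaw,t,[0,gy,gz])[0]; return gw-off
for t in (.2,.3,.4,.5,.6,.8): 
    o=lp(t); print(t,o.round(3),proj("scene",face(*o,yaw,t)).round(0).tolist(), proj("top",face(*o,yaw,t)).round(0).tolist())
E
```

```text
93 203 244 144 156
110 ......................................................................
112 ......................................................................
114 ......................................................................
116 ......................................................................
118 ......................................................................
120 ......................................................................
122 ......................................................................
124 ......................................................................
126 ......................................................................
128 ......................................................................
130 ......................................................................
132 ......................................................................
134 ......................................................................
136 ......................................................................
138 ...........................
[... 2535 characters left out ...]
152.0]] [[242.0, 202.0], [241.0, 187.0], [208.0, 191.0], [208.0, 206.0]]
0.4 [ 0.443 -0.058  0.143] [[233.0, 152.0], [244.0, 144.0], [211.0, 147.0], [199.0, 156.0]] [[241.0, 202.0], [241.0, 187.0], [209.0, 191.0], [209.0, 206.0]]
0.5 [ 0.443 -0.06   0.139] [[233.0, 152.0], [244.0, 143.0], [212.0, 151.0], [201.0, 159.0]] [[241.0, 202.0], [240.0, 187.0], [210.0, 192.0], [211.0, 207.0]]
0.6 [ 0.443 -0.063  0.136] [[232.0, 152.0], [243.0, 143.0], [214.0, 154.0], [202.0, 163.0]] [[241.0, 202.0], [240.0, 186.0], [212.0, 192.0], [213.0, 207.0]]
0.8 [ 0.444 -0.069  0.13 ] [[231.0, 151.0], [243.0, 142.0], [218.0, 161.0], [207.0, 169.0]] [[240.0, 202.0], [239.0, 186.0], [216.0, 193.0], [217.0, 207.0]]
```

Emit:
{"name": "apply_moves", "arguments": {"claw": [0.03,0.03,0.03,0.03,0.03,0.03,0.03], "xyz": [[0,0,0],[0,0,0],[0,0,0],[0,0,0],[0,0,0],[0,0,0],[0,0,0]], "twist": [[0,0,0.0745],[0,0.08,0],[0,0.08,0],[0,0.08,0],[0,0.08,0],[0,0.08,0],[0,0,0]]}}

```text
clock: 18.2
position: [0.4442, -0.1026, 0.1199]
tool_rot: [-3.14, -0.401, 1.529]
force: [0.1, -0.4, 0.0]
grip_width: 0.046
finger_force: 51.9
```

Emit:
{"name": "apply_moves", "arguments": {"claw": [0.03,0.03,0.03,0.03,0.03,0.03,0.03,0.03,0.03,0.03,0.03,0.03,0.03,0.03], "xyz": [[-0.0195,0.0013,-0.0025],[-0.0195,0.0013,-0.0025],[-0.0195,0.0013,-0.0025],[-0.0195,0.0013,-0.0025],[-0.0195,0.0013,-0.0025],[-0.0195,0.0013,-0.0025],[-0.0195,0.0013,-0.0025],[-0.0195,0.0013,-0.0025],[-0.0195,0.0013,-0.0025],[-0.0195,0.0013,-0.0025],[-0.0195,0.0013,-0.0025],[-0.0195,0.0013,-0.0025],[0,0,0],[0,0,0]], "twist": [[0,0,0],[0,0,0],[0,0,0],[0,0,0],[0,0,0],[0,0,0],[0,0,0],[0,0,0],[0,0,0],[0,0,0],[0,0,0],[0,0,0],[0,0,0],[0,0,0]]}}

```text
clock: 19.6
position: [0.4522, -0.3273, 0.057]
tool_rot: [-3.14, -0.399, 1.534]
force: [0.8, 0.6, -1.6]
grip_width: 0.0462
finger_force: 51.9
```

Run:
```python
from h import *
s=bot.observe(); p=s["position"]; yaw=-.0373
F={}
for c in ("scene","top"):
    f=bot.grab_frame(c)["img"][:,:,::-1].copy(); cv2.imwrite(f"pics/l_{c}.png",f); F[c]=f
    A=face(p[0]+.0012,p[1]+.0316,p[2]+.0346,yaw,0); B=face(p[0]+.0017,p[1]+.0452,p[2]+.0374,yaw,0)
    print(c,"A",proj(c,A).round(1).tolist(),"B",proj(c,B).round(1).tolist())
    m=redmask(f); u0,v0=(262,170) if c=="scene" else (255,175)
    for r in range(v0,v0+50): 
        if m[r,u0:u0+70].any(): print(r,"".join("#" if x else "." for x in m[r,u0:u0+70]))
```

```text
scene A [[327.5, 213.0], [337.6, 202.0], [295.4, 184.9], [284.4, 194.8]] B [[322.0, 209.7], [332.3, 198.8], [290.5, 181.9], [279.4, 191.6]]
187 ..................................###.................................
188 .................................######...............................
189 ...................................#######............................
190 ......................................######..........................
191 .......................................#######........................
192 .......................................##########.....................
193 .......................................############...................
194 .......................................#############..................
195 ..........................................##########..................
196 .................................................###....##............
197 .........................................................####.........
top A [[319.6, 202.5], [319.4, 187.7], [285.0, 187.0], [284.9, 201.8]] B [[315.4, 202.3], [315.3, 187.4], [280.8, 186.8], [280.6, 201.6]]
```

The visible red edge runs from (295,187) to (322,197) in the scene image. That matches the model with the tool frame too long along its axis, so the block is level and centred over the board. Lowering now.

Emit:
{"name": "apply_moves", "arguments": {"claw": [0.03,0.03,0.03,0.03,0.03,0.03,0.03], "xyz": [[-0.0018,0,-0.0008],[-0.0051,0,0.012],[-0.0051,0,0.012],[-0.0051,0,0.012],[-0.0051,0,0.012],[-0.0051,0,0.012],[0,0,0]], "twist": [[0,0,0],[0,0,0],[0,0,0],[0,0,0],[0,0,0],[0,0,0],[0,0,0]]}}

```text
clock: 20.4
position: [0.4513, -0.3294, -0.0097]
tool_rot: [-3.139, -0.402, 1.533]
force: [-0.0, -0.2, -0.1]
grip_width: 0.046
finger_force: 51.9
```

Run:
```python
from h import *
s=bot.observe(); p=s["position"]; print(p,s["force"],s["moment"])
o=[]
for c,(u0,v0) in (("scene",(250,140)),("top",(255,155))):
    f=bot.grab_frame(c)["img"][:,:,::-1].copy(); cv2.imwrite(f"pics/m_{c}.png",f)
    print(c,proj(c,face(p[0]+.0012,p[1]+.0316,p[2]+.0346,-.0373,0)).round(1).tolist())
    o.append(cv2.resize(f[v0:v0+85,u0:u0+85],(400,400),interpolation=cv2.INTER_CUBIC))
cv2.imwrite("pics/m.png",np.hstack(o))
```

```text
[ 0.4513236  -0.32938339 -0.00966788] [-0.00147672 -0.17657058 -0.07621783] [-0.54601881  0.03268207  0.03146003]
scene [[324.9, 236.6], [334.7, 225.2], [294.1, 207.5], [283.5, 217.7]]
top [[317.2, 206.0], [317.1, 191.8], [284.4, 191.2], [284.3, 205.3]]
```

View pics/m.png

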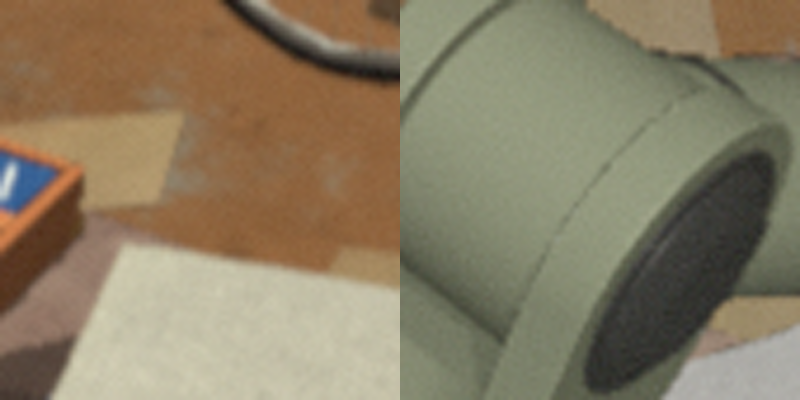

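Both views are now blocked: the scene by the cardboard box (crop (200,320)) and the top by the wrist. I'll lower by touch.

Emit:
{"name": "apply_moves", "arguments": {"claw": [0.03,0.03,0.03,0.03,0.03], "xyz": [[-0.0008,0.001,0.0018],[-0.0008,0,0.0018],[-0.0008,0,0.0018],[-0.0008,0,0.0018],[0,0,0]], "twist": [[0,0,0],[0,0,0],[0,0,0],[0,0,0],[0,0,0]]}}

```text
clock: 21.0
position: [0.4531, -0.3302, -0.0157]
tool_rot: [-3.141, -0.4, 1.534]
force: [0.0, 0.3, -0.2]
grip_width: 0.0461
finger_force: 51.9
```

Emit:
{"name": "apply_moves", "arguments": {"claw": [0.03,0.03,0.03,0.03], "xyz": [[-0.0008,0,0.0018],[-0.0004,0,0.0009],[0,0,0],[0,0,0]], "twist": [[0,0,0],[0,0,0],[0,0,0],[0,0,0]]}}

```text
clock: 21.4
position: [0.4532, -0.3304, -0.0185]
tool_rot: [3.142, -0.4, 1.534]
force: [-0.7, 1.1, -0.7]
grip_width: 0.0463
finger_force: 51.9
```

Emit:
{"name": "apply_moves", "arguments": {"claw": [0.03,0.03,0.03,0.03], "xyz": [[-0.0004,0,0.0009],[-0.0004,0,0.0009],[0,0,0],[0,0,0]], "twist": [[0,0,0],[0,0,0],[0,0,0],[0,0,0]]}}

```text
clock: 21.8
position: [0.4532, -0.3304, -0.0204]
tool_rot: [3.142, -0.4, 1.534]
force: [-0.0, -0.2, -1.6]
grip_width: 0.0462
finger_force: 51.9
```

Emit:
{"name": "apply_moves", "arguments": {"claw": [0.03,0.03,0.03,0.03], "xyz": [[-0.0004,0,0.0009],[-0.0004,0,0.0009],[0,0,0],[0,0,0]], "twist": [[0,0,0],[0,0,0],[0,0,0],[0,0,0]]}}

```text
clock: 22.2
position: [0.4532, -0.3305, -0.0218]
tool_rot: [3.141, -0.4, 1.534]
force: [-1.7, 0.4, 9.9]
grip_width: 0.0459
finger_force: 52.9
```

Emit:
{"name": "apply_moves", "arguments": {"claw": [0.045,0.047,0.049,0.052,0.056,0.062,0.062,0.062], "xyz": [[0,0,0],[0,0,0],[0,0,0],[0,0,0],[0,0,0],[0,0,0],[0,0,0],[0,0,0]], "twist": [[0,0,0],[0,0,0],[0,0,0],[0,0,0],[0,0,0],[0,0,0],[0,0,0],[0,0,0]], "force": 20}}

```text
clock: 23.0
position: [0.4531, -0.3304, -0.0224]
tool_rot: [-3.142, -0.4, 1.534]
force: [-0.2, 0.3, 0.1]
grip_width: 0.0617
finger_force: 0.0
```

Emit:
{"name": "apply_moves", "arguments": {"claw": [0.062,0.062,0.062,0.062,0.062,0.062,0.062,0.062,0.062,0.062,0.062,0.062,0.062,0.062,0.062,0.062], "xyz": [[0,0,-0.01],[0,0,-0.02],[0,0,-0.025],[0,0,-0.025],[0,0,0],[0,0,0],[0,0,0],[0,0,0],[0,0,0],[0,0,-0.03],[0,0,-0.03],[0,0,-0.03],[0,0,-0.03],[0,0,-0.03],[0,0,-0.03],[0,0,0]], "twist": [[0,0,0],[0,0,0],[0,0,0],[0,0,0],[0,-0.08,0],[0,-0.08,0],[0,-0.08,0],[0,-0.08,0],[0,-0.08,0],[0,0,0],[0,0,0],[0,0,0],[0,0,0],[0,0,0],[0,0,0],[0,0,0]]}}

```text
clock: 24.6
position: [0.4529, -0.363, 0.2354]
tool_rot: [3.137, 0.002, 1.534]
force: [-0.1, -0.5, -1.3]
grip_width: 0.062
finger_force: 0.0
```

Emit:
{"name": "apply_moves", "arguments": {"claw": [0.062,0.062,0.062,0.062,0.062,0.062,0.062,0.062,0.062,0.062,0.062,0.062,0.062,0.062,0.062,0.062], "xyz": [[0.035,0,0],[0.035,0,0],[0.035,0,0],[0.035,0,0],[0.035,0,0],[0.035,0,0],[0.035,0,0],[0.035,0,0],[0.035,0,0],[0.035,0,0],[0.035,0,0],[0.035,0,0],[0.035,0,0],[0.035,0,0],[0.035,0,0],[0,0,0]], "twist": [[0,0,0],[0,0,0],[0,0,0],[0,0,0],[0,0,0],[0,0,0],[0,0,0],[0,0,0],[0,0,0],[0,0,0],[0,0,0],[0,0,0],[0,0,0],[0,0,0],[0,0,0],[0,0,0]]}}

```text
clock: 26.2
position: [0.4708, 0.1673, 0.2309]
tool_rot: [-3.141, -0.0, 1.539]
force: [-0.6, -1.4, -0.3]
grip_width: 0.0622
finger_force: 0.0
```

Run:
```python
from h import *
f=bot.grab_frame("top")["img"][:,:,::-1].copy(); cv2.imwrite("pics/n_top.png",f)
m=redmask(f)[175:215,270:335]
for r in range(40):
    if m[r].any(): print(175+r,"".join("#" if x else "." for x in m[r]))
h=cv2.cvtColor(f,cv2.COLOR_BGR2HSV)
print("exp",proj("top",face(.4540,-.298,.012,-.0373,0)).round(1).tolist(), "dot",proj("top",face(.4540,-.298,.012,-.0373,0,[0,.042,.012])).round(1))
print("outline",proj("top",pose(.4546,-.295,-.0373,[[-.034,-.064,.012],[.034,-.064,.012],[.034,.06,.012],[-.034,.06,.012]])).round(1).tolist())
y=(h[...,0]>20)&(h[...,0]<35)&(h[...,1]>120)&(h[...,2]>120); v,u=np.nonzero(y[180:215,270:335]); print("yellow",u.mean()+270,v.mean()+180,len(u))
for n in ("block_red","block_blue","lid","jar_black","jar_clear","bottle_purple"): print(n,[(np.round(d["position"],3).tolist(),round(d["score"],2)) for d in bot.find_in("top",n)[:2]])
```

```text
193 ...............###########.#.....................................
194 ...............##############.....#.....######...................
195 ...............##...##########....#....#######...................
196 .....................##########.......########...................
197 ......................####..#.........########...................
198 ......................###...................##...................
199 ......................###...................##...................
200 ......................###...................##...................
201 ...............#.....##########.......##...###...................
202 ...............##...##########........########...................
203 ...............###############.........#######...................
204 ...............##############....##....#######...................
205 ........................#.##.....###....######...................
exp [[316.7, 206.1], [316.7, 192.1], [284.2, 191.5], [284.1, 205.5]] dot [[288.  198.5]]
outline [[318.0, 209.4], [317.9, 189.8], [281.7, 189.1], [281.5, 208.7]]
yellow 288.0 198.29166666666666 24
block_red [([0.453, -0.308, 0.026], 0.62), ([0.514, -0.055, 0.047], 0.45)]
block_blue [([0.513, -0.056, 0.047], 0.72)]
lid [([0.472, 0.056, 0.113], 0.68)]
jar_black [([0.515, -0.058, 0.046], 0.39)]
jar_clear [([0.52, -0.488, 0.079], 0.6), ([0.471, 0.055, 0.114], 0.48)]
bottle_purple [([0.516, -0.057, 0.048], 0.7), ([0.388, 0.131, 0.07], 0.63)]
```

Run:
```python
from h import *
a=cv2.imread("pics/top0.png").astype(int); n=cv2.imread("pics/n_top.png").astype(int); g=cv2.imread("pics/g_top.png").astype(int)
d=np.abs(a-n).sum(2); print("jars diff",np.median(d[160:225,325:375]),d[160:225,325:375].max(), "bottle",d[208:225,160:178].max())
d2=np.abs(g-n).sum(2); print("lid/case vs g_top:"); 
for r in range(160,220,4): print("".join("#" if x>90 else "." for x in d2[r,170:255]))
```

```text
jars diff 12.0 39 bottle 164
lid/case vs g_top:
.....................................................................................
.....................................................................................
........#............................................................................
........##...........................................................................
........##...#.#......#..............................................................
.................#...................................................................
.........#.##.......#................................................................
.....................................................................................
........#...#........................................................................
............#..#................................###.#######.####...########..........
..................#..........................###############.....##########..........
.............#..#............................###############..#..##########..........
............#...#.#.........................###############.#####.#########..........
.....................................................................................
.....................#####...........................................................
```

```bash
python3 -c "
from workcell import bot
print(bot.job_done())"
```

```text
the job is handed in; nothing more can be done
None
```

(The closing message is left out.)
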